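# Release a stuck working mould from its case and hold it up

### The job

Take the upright seam tool from its rack, run its tip slowly and steadily (a few centimetres a second) down in the groove between the mould and its case, along the long side that faces the robot from the robot's left to its right, and put the tool back hanging in its rack. Then break the stuck plaster mould loose by lifting one corner first, while the diagonally opposite corner stays seated, and peel it out of the case. Finish while holding the mould: level, still and over the middle of the ware board, at least 10 cm above the board; leave the bowl, small mould and brush where they are.

Things in the scene. Friction and masses are not known exactly. Their poses are not given: they have to be found in the camera images.
- case: fixed plaster block 180 (x) x 220 (y) x 55 mm high; origin at its underside's centre, x away from the robot, y to its left (yaw within 20 deg). The mould sits in its recess, on a floor 30 mm above the bench. Round the mould runs an open groove 15 mm wide: from the mould's face (x = -60 mm on the near long side) to the rim (x = -75); groove floor 45, rim 55 mm above the bench
- seam_left (a point): point on the groove floor, on the groove's centre line, along the case's long side facing the robot (case x = -67.5 mm), at the robot's left end of the run (case y = +68 mm): where the tool's run starts
- seam_right (a point): the same at the right end of the run (case y = -68 mm): where the run ends, 136 mm from the start in a straight line
- mould: loose tray-shaped plaster shell 120 (x) x 160 (y) x 56 mm high, walls and floor 8 mm, 0.28 kg, seated in the case at the case's yaw; origin at its underside's centre. Its walls stand 31 mm above the case's rim: pinch one from above, firmly (40 N or more). Slip beads grip its short sides: a corner takes about 5 to 10 N to lift and comes free once up about 12 mm; 3 mm play in the recess
- corner_near_left (a point): mould corner: top of the wall, 4 mm in from both outer faces, at mould (-56, +76, 56) mm
- corner_near_right (a point): mould corner, same, at mould (-56, -76, 56) mm
- corner_far_left (a point): mould corner, same, at mould (+56, +76, 56) mm
- corner_far_right (a point): mould corner, same, at mould (+56, -76, 56) mm
- seam_tool: loose upright round tool 140 mm long, 0.06 kg, z along it from the tip up; origin at the tip. Steel tip 5 mm and shank 10 mm thick up to 70 mm, collar 32 mm across from 70 to 78 mm, wooden handle 16 mm across from 78 to 140 mm. It hangs by its collar in the rack's hole
- tool_tip (a point): lower end of the seam tool (its origin)
- tool_grip (a point): point on the axis of the tool's handle, 113 mm above the tip: where to grip
- rack: fixed wooden block 80 x 80 x 80 mm with a 22 mm upright through hole in its middle; origin at the centre of its underside. It stands to the robot's left or right of the case, the ware board on the other side. With the collar seated on the block the tool's tip is 10 mm above the bench
- ware_board: fixed plywood board on two battens, 200 (x) x 220 (y) mm, its top 24 mm above the bench; origin at the centre of its underside
- bowl: terracotta bowl, 130 mm across, 60 mm high, beyond the case: leave alone
- small_mould: small eight-sided plaster mould about 106 mm across, 85 mm high, beyond the case: leave alone
- brush: brush lying on the bench beyond the case: leave alone
There are look-alikes about, which are no part of the job. Several things look just like the rack: the one meant starts nearest to the robot's base.

How it is judged:
On the way, in this order (a step that is already met when the one before it is completed fails the run):
1. the held tool's tip is down in the groove at the left end of the near long side (x of tool_tip in the frame of case between -0.077 and -0.058 m and z of tool_tip in the frame of case below 0.053 m and contact force between the fingers and seam_tool above 0.5 N and y of tool_tip in the frame of case between 0.056 and 0.09 m), for 0.05 s.
2. the tip has come along the groove to the left part (x of tool_tip in the frame of case between -0.077 and -0.058 m and z of tool_tip in the frame of case below 0.053 m and contact force between the fingers and seam_tool above 0.5 N and y of tool_tip in the frame of case between 0.022 and 0.048 m), for 0.05 s.
3. the tip has come along the groove to the middle (x of tool_tip in the frame of case between -0.077 and -0.058 m and z of tool_tip in the frame of case below 0.053 m and contact force between the fingers and seam_tool above 0.5 N and y of tool_tip in the frame of case between -0.013 and 0.013 m), for 0.05 s.
4. the tip has come along the groove to the right part (x of tool_tip in the frame of case between -0.077 and -0.058 m and z of tool_tip in the frame of case below 0.053 m and contact force between the fingers and seam_tool above 0.5 N and y of tool_tip in the frame of case between -0.048 and -0.022 m), for 0.05 s.
5. the tip has come to the right end of the groove (x of tool_tip in the frame of case between -0.077 and -0.058 m and z of tool_tip in the frame of case below 0.053 m and contact force between the fingers and seam_tool above 0.5 N and y of tool_tip in the frame of case between -0.09 and -0.056 m), for 0.05 s.
6. the tool hangs in its rack again, let go (z of tool_tip in the frame of rack between 0.004 and 0.016 m and horizontal distance between tool_tip and rack below 0.012 m and angle between seam_tool's own z axis and vertical below 0.15 rad and contact force between the fingers and seam_tool below 0.1 N), for 0.2 s.
7. one corner of the mould is gripped and 15 mm up while the diagonally opposite corner has risen less than 6 mm (((z of corner_near_left in the frame of case above 0.101 m and z of corner_far_right in the frame of case below 0.092 m) or (z of corner_near_right in the frame of case above 0.101 m and z of corner_far_left in the frame of case below 0.092 m) or (z of corner_far_left in the frame of case above 0.101 m and z of corner_near_right in the frame of case below 0.092 m) or (z of corner_far_right in the frame of case above 0.101 m and z of corner_near_left in the frame of case below 0.092 m)) and contact force between the fingers and mould above 1 N), for 0.1 s.
At the end, for the whole second after the job is handed in: fingers hold the mould: underside over 120 mm above the bench, centre within 70 mm of the board's centre, tilt under 0.3 rad, under 0.03 m/s, touching nothing else; tool hangs in rack (tip within 12 mm of the axis, 6 mm in height, tilt under 0.15); bowl, small mould, brush within 30 mm (contact force between the fingers and mould above 1 N and z of mould in the frame of ware_board above 0.12 m and horizontal distance between mould and ware_board below 0.07 m and angle between mould's own z axis and vertical below 0.3 rad and linear speed of mould below 0.03 m/s and contact force between mould and case below 0.05 N and contact force between mould and rack below 0.05 N and contact force between mould and seam_tool below 0.05 N and contact force between mould and ware_board below 0.05 N and contact force between mould and bowl below 0.05 N and contact force between mould and small_mould below 0.05 N and contact force between mould and brush below 0.05 N and z of tool_tip in the frame of rack between 0.004 and 0.016 m and horizontal distance between tool_tip and rack below 0.012 m and angle between seam_tool's own z axis and vertical below 0.15 rad and distance of each of bowl, small_mould, brush from where it was at the start of the episode below 0.03 m); the arm keeps its last pose, push and grip.
It fails at once if the tip goes faster than 0.12 m/s along the near groove, between the ends of the run (x of tool_tip in the frame of case between -0.077 and -0.058 m and z of tool_tip in the frame of case between 0.03 and 0.053 m and y of tool_tip in the frame of case between -0.055 and 0.055 m and linear speed of seam_tool above 0.12 m/s).
It fails at once if the bowl, small mould or brush is shifted more than 30 mm (distance of any of bowl, small_mould, brush from where it was at the start of the episode above 0.03 m).
It also fails if it takes over 72 s, if anything falls off the work surface, if the arm or the gripper's body presses on something with over 40 N, if the wrist force passes 120 N, or if a joint passes its speed limit or range.

### The arm

A 6-joint arm with a two-finger parallel gripper is mounted at the origin on the work surface. World frame = base frame: x ahead of the robot, y to its left, z up, the work surface at z = 0. Lengths are in m, angles in rad, forces in N, time in s.
With the tool pointing down it reaches from about 0.35 to 0.975 m from the base axis. Payload 7.1 kg.
Tool frame: the origin (TCP) lies on the mounting face of the last link; the fingertips stand ahead of it and the grasp point (between the pads) lies 163 mm ahead of it (bot.nose_length is the z of the fingertips in the tool frame, in m); z points along the fingers, y is the line along which they close (so a half turn about z gives the same grasp; the last joint's range is limited). The gripper opens to 88 mm and grips with 3 to 60 N. Pads are 20 mm wide; open, the fingers measure 115 mm over their backs; the gripper's body (75 mm by 178 mm) begins 61 mm behind the grasp point.
Start: joints at [1.082, 0.423, 1.63, -0, 1.089, -0.019], TCP at [0.283, 0.557, 0.405] pointing down, gripper open.
Joint ranges: [-3, 3], [-0.9, 2.11], [0.09, 2.58], [-1.31, 4.45], [0.11, 2.69], [-2.54, 2.54]. Speed limits (rad/s): [2.39, 2.39, 3.01, 3.14, 3.14, 3.14].

### API

Orientations are given as a unit quaternion [x, y, z, w].
In Python, from cell import bot, viewer, job gives the robot as it stands.
- The arm moves only by the shell command python3 -m crank 'ROWS' [OPENING] [FORCE]. ROWS is JSON, a list of rows, each a list of 4 numbers: the shift along the tool's x, y, z in units of 25 mm (1.0 is 25 mm), then the turn about the tool's z in units of 5 degrees (1.0 is 5 degrees). A call has exactly 5 rows; each row shifts and turns the commanded pose from where the row before left it, along the tool's axes as they then stand; what a row does not reach is not made up. A row lasts 1/12 s, in which the tool goes at most 41.7 mm and 7.16 degrees, less where a joint would pass 70% of its speed; a pose out of reach is approached as far as the arm can. A call is refused whole if a number of a shift passes 1 or a number of a turn 1, either way. A call with a gripper value outside its range is refused whole. OPENING is the finger opening in mm, from 0 to 87.8, set as the call begins (- or left out, the last holds). The fingers move at their own pace and stop on an object; FORCE is the grip in N (left out, the last holds). Time passes only in rows, so rows that do not move let the fingers close, or fill a call up. It gives the time, the measured TCP pose, the force, the opening and the grip force at its end, in the units of the state.
- bot.read_state(): the state, without advancing time (a new reading comes with each control period).
- viewer.camera(name): name is "side" or "top" or "wrist"; returns a dict with "frame" (400x640x3 uint8, red, green, blue), "fov_y" (degrees; the focal length in pixels is half the picture's height over the tangent of half this angle, whatever the lens; pixels are square), "cx", "cy" (the principal point, pixels), "cam_to_world" (4x4, takes a point from camera to world coordinates). Camera axes: x right, y down, z forward; pixel columns grow to the right and rows downward; lengths in m; the calibration is good to about 2 mm. A picture is of the moment at which its call begins. There is no depth.
- job.job_done(): hands the job in; it is judged then, once.
The state is a dict: "time": time; "joint_pos": joint angles; "qvel": joint speeds; "joint_torque": joint torques, N m; "tool_pos": TCP position; "orientation": TCP orientation; "force": force on the tool from outside, world axes, zero at the start; "wrist_torque": the same for the moment, N m; "width": finger opening in m; "finger_force": force on a finger pad.
Only numpy, scipy, OpenCV 4.12 (cv2) and the standard library are available. Lean on these libraries where they do the work, as an engineer would, in place of code of your own. Each camera call takes 0.05 s, during which the arm holds its last target. There are 200 camera calls.

## Working session

There is one attempt and no reset: what is moved stays moved. The work goes in short steps, Python scripts to look and compute and a shell command to move; the robot and the scene stay as the last step left them, time stands still between calls to the robot, and variables do not carry over. Pictures are saved under pics/ and viewed, at most 10 in all, crops included, and the job is handed in when it is done.

```bash
mkdir -p pics; ls; python3 - <<'E'
from cell import bot,viewer
import cv2,json
for n in("top","side"):
    c=viewer.camera(n); cv2.imwrite(f"pics/{n}0.png",c["frame"][:,:,::-1])
    print(n,c["fov_y"],c["cx"],c["cy"],c["cam_to_world"])
print(bot.read_state(), bot.nose_length)
E
```

```text
pics
top 52.39207655642936 319.7325503896455 193.3944791285686 [[ 2.47434872e-02 -9.96922831e-01  7.43816414e-02  4.94160129e-01]
 [-9.99693260e-01 -2.45952199e-02  2.90879758e-03  4.39439317e-02]
 [-1.07041390e-03 -7.44307993e-02 -9.97225607e-01  1.45830215e+00]
 [ 0.00000000e+00  0.00000000e+00  0.00000000e+00  1.00000000e+00]]
side 42.24741223959405 314.40251586573646 209.24222960445962 [[-0.98674805 -0.10225821  0.12598229  0.44247468]
 [-0.16108427  0.71065015 -0.68485635  1.0078889 ]
 [-0.01949715 -0.69607444 -0.71770484  1.09878515]
 [ 0.          0.          0.          1.        ]]
{'time': 0.1, 'joint_pos': array([ 1.08199873e+00,  4.23763057e-01,  1.63060231e+00, -7.59479775e-08,
        1.08857328e+00, -1.90017325e-02]), 'qvel': array([ 6.33611997e-04, -1.20459333e-03, -2.72952234e-03, -2.96170073e-04,
       -9.86438537e-05, -6.73104407e-04]), 'joint_torque': array([ 4.15534678e-04, -5.45613492e+01, -2.74326199e+01,  6.46640640e-02,
        1.87833578e-02, -2.86268869e-05]), 'tool_pos': array([0.28280247, 0.55708148, 0.40398453]), 'orientation': array([ 2.32743654e-01,  9.72537886e-01, -6.51427559e-04, -1.69010709e-04]), 'force': array([-0.3695386 ,  0.06373423,  0.09376996]), 'wrist_torque': array([-0.02596415,  0.05156444,  0.00913424]), 'finger_force': 0.0, 'width': 0.08774027641788897} 0.182
```

View pics/top0.png

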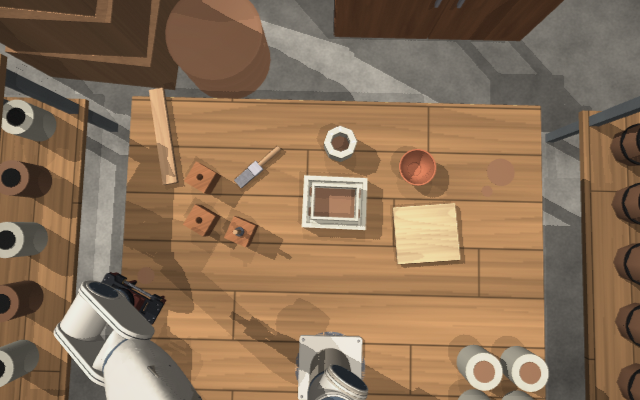

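View pics/side0.png

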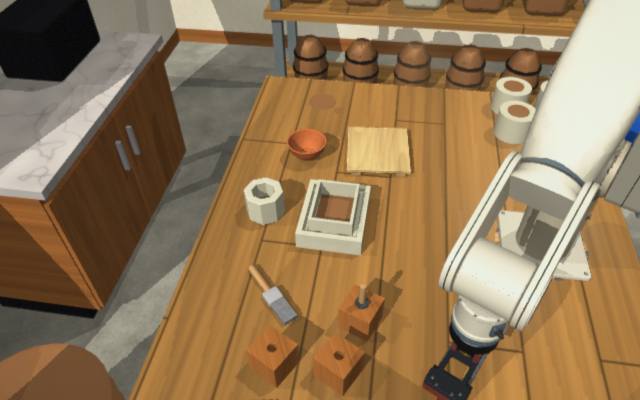

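The top view shows three rack-like blocks, at (201,178), (201,220) and (240,232). The one at (240,232) is nearest the base (about (330,370)) and has the tool in it, so it fits. The case is at (335,203), the board at (427,234), the bowl at (417,167), the small mould at (340,141) and the brush at (257,168). I'll confirm with an enlarged crop.

```bash
python3 - <<'E'
import cv2,numpy as np
t=cv2.imread("pics/top0.png"); s=cv2.imread("pics/side0.png")
R=lambda im,x,y,w,h,k:cv2.resize(im[y:y+h,x:x+w],None,fx=k,fy=k,interpolation=cv2.INTER_CUBIC)
a=R(t,210,200,66,50,6); b=R(t,295,165,80,50+20,5) # 396x300 , 400x350
c=R(s,330,270,66,50,6); d=R(t,386,195,80,70,5)
top=np.zeros((300,800,3),np.uint8); top[:,:396]=a; top[:,400:796]=c
bot=np.zeros((300,800,3),np.uint8); bot[:,:400]=b[25:325]; bot[:,400:]=d[25:325]
cv2.imwrite("pics/crop1.png",np.vstack([top,bot]))
E
```

```text
(no output)
```

View pics/crop1.png

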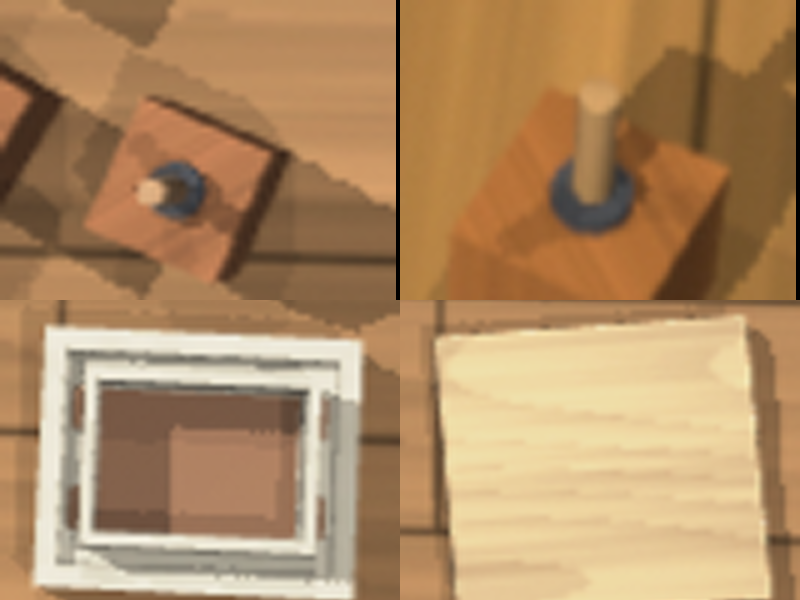

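The crop confirms it: the near block carries the blue collar at (240,232) with the handle top at (235.3,232), and the collar is seated. The case rim and mould outline are also clear. Next I fit poses.

```bash
cat > h.py <<'E'
import numpy as np
from scipy.optimize import least_squares
from scipy.spatial.transform import Rotation as Rn
def proj(c,P):
    T=np.linalg.inv(c["cam_to_world"]); q=np.asarray(P)@T[:3,:3].T+T[:3,3]
    f=c["frame"].shape[0]/2/np.tan(np.radians(c["fov_y"]/2))
    return q[:,:2]/q[:,2:]*f+[c["cx"],c["cy"]]
def ray(c,uv,z):
    f=c["frame"].shape[0]/2/np.tan(np.radians(c["fov_y"]/2)); T=c["cam_to_world"]
    d=T[:3,:3]@[(uv[0]-c["cx"])/f,(uv[1]-c["cy"])/f,1]
    return T[:3,3]+d*(z-T[2,3])/d[2]
def rect(c,px,lx,ly,z):  # px: corners TL,TR,BR,BL in the top image = (+x+y),(+x-y),(-x-y),(-x+y)
    L=np.array([[1,1],[1,-1],[-1,-1],[-1,1]])*[lx/2,ly/2]
    def P(v):
        k,s=np.cos(v[2]),np.sin(v[2]); return np.c_[L@np.array([[k,s],[-s,k]])+v[:2],np.full(4,z)]
    r=least_squares(lambda v:(proj(c,P(v))-px).ravel(),[*ray(c,np.mean(px,0),z)[:2],0])
    return r.x,np.round(r.fun,1)
E
python3 - <<'E'
from h import *
from cell import viewer
t=viewer.camera("top"); s=viewer.camera("side")
o=lambda p:[(x/5+295,(y-300)/5+170) for x,y in p]
print("case",rect(t,o([(47,325),(362,341),(352,597),(35,583)]),.18,.22,.055))
print("mould",rect(t,o([(85,362),(328,376),(318,555),(78,548)]),.12,.16,.086))
print("board",rect(t,[(393.4,207.6),(455.2,203.4),(460,261),(397.5,265)],.2,.22,.024))
print("tool", ray(t,(235.3,232),.15),ray(t,(240.3,231.7),.088),ray(s,(363.5,286.2),.15),ray(s,(362,302.5),.088))
a=lambda p:[(x/6+210,y/6+200) for x,y in p]
print("rack",rect(t,a([(150,97),(287,152),(222,282),(86,225)]),.08,.08,.08))
E
```

```text
case (array([ 0.56970573, -0.0047505 , -0.02195673]), array([-0.1, -0.2,  0.2, -0.4,  0.2,  0.4, -0.3,  0.2]))
mould (array([ 0.56867996, -0.0058645 , -0.02087024]), array([ 0.6,  0.9, -0.8,  0.2, -0.2, -0.1,  0.4, -0.9]))
board (array([ 0.46712124, -0.33021644,  0.08702084]), array([-0.3,  0. ,  0.1,  0.3,  0.3, -0.2, -0.1, -0.2]))
tool [0.46102495 0.31523177 0.15      ] [0.46087266 0.31134353 0.088     ] [0.46229687 0.32256792 0.15      ] [0.46261436 0.32400329 0.088     ]
rack (array([ 0.46149636,  0.31043073, -0.39384008]), array([ 0.3, -0.3, -1.1,  0.1, -0.2,  0.2,  1. ,  0. ]))
```

```bash
python3 -m crank '[[0,0,0,-1],[0,0,0,-1],[0,0,0,-1],[0,0,0,-1],[0,0,0,-1]]' 87 && python3 -m crank '[[-0.7,-0.95,0,0],[-0.7,-0.95,0,0],[-0.7,-0.95,0,0],[-0.7,-0.95,0,0],[-0.7,-0.95,0,0]]' && python3 -m crank '[[-0.7,-0.95,0,0],[-0.7,-0.95,0,0],[-0.7,-0.95,0,0],[-0.5,-0.7,0,0],[0,0,0,-0.2]]'
python3 - <<'E'
from cell import bot,viewer
import cv2
c=viewer.camera("wrist"); cv2.imwrite("pics/w1.png",c["frame"][:,:,::-1]); print(c["fov_y"],c["cx"],c["cy"],c["cam_to_world"])
s=bot.read_state(); print(s["tool_pos"],s["orientation"])
E
```

```text
time: 0.62
tool_pos: [0.2829, 0.5572, 0.4044]
orientation: [0.015, 1.0, -0.0, -0.0]
force: [0.2, 0.4, -0.6]
width: 0.0869
finger_force: 0.0
time: 1.03
tool_pos: [0.3669, 0.4345, 0.4045]
orientation: [0.017, 1.0, -0.0, -0.0]
force: [1.3, 0.5, -0.3]
width: 0.0873
finger_force: 0.0
time: 1.45
tool_pos: [0.4299, 0.3422, 0.4046]
orientation: [0.009, 1.0, -0.0, 0.0]
force: [0.1, -0.5, -0.0]
width: 0.0871
finger_force: 0.0
59.373447860614995 315.6608653482762 200.35300866096654 [[ 1.85788838e-02  9.60628721e-01  2.77213431e-01  3.54297448e-01]
 [ 9.99827312e-01 -1.77358082e-02 -5.54860806e-03  3.43574211e-01]
 [-4.13548028e-04  2.77268646e-01 -9.60792343e-01  3.85313739e-01]
 [ 0.00000000e+00  0.00000000e+00  0.00000000e+00  1.00000000e+00]]
[0.42919027 0.34345327 0.40461995] [ 8.46875426e-03  9.99964133e-01 -8.13952837e-05 -8.12703711e-05]
```

View pics/w1.png

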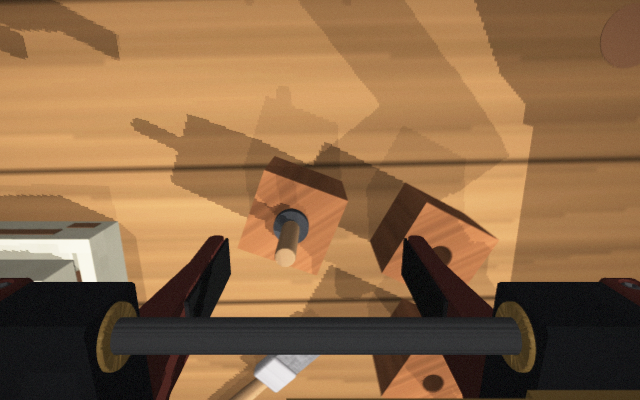

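The wrist view shows the rack's top with the collar at (291,224), the handle top at (286,257), and the tool between the fingers' lines.

```bash
python3 - <<'E'
from h import *
from cell import viewer
w=viewer.camera("wrist")
print(ray(w,(286,257),.15),ray(w,(291,224),.088))
for p in [(267,172),(347,199),(318,275),(238,247)]: print(ray(w,p,.08))
E
```

```text
[0.46416905 0.32127595 0.15      ] [0.46099868 0.32088829 0.088     ]
[0.41470203 0.30076975 0.08      ]
[0.44074245 0.37177959 0.08      ]
[0.51653833 0.34441144 0.08      ]
[0.48603135 0.26950464 0.08      ]
```

```bash
python3 -m crank '[[-0.45,-0.3,0,0],[-0.45,-0.3,0,0],[-0.43,-0.28,0,0],[0,0,0.4,0],[0,0,0.7,0]]' && python3 -m crank '[[0,0,0.8,0],[0,0,0.8,0],[0,0,0.8,0],[0,0,0.7,0],[0,0,0.54,0]]' && python3 -m crank '[[0,0,0,0],[0,0,0,0],[0,0,0,0],[0,0,0,0],[0,0,0,0]]' 0 40 && python3 -m crank '[[0,0,0,0],[0,0,0,0],[0,0,0,0],[0,0,0,0],[0,0,0,0]]'
python3 - <<'E'
from cell import bot,viewer
import cv2
c=viewer.camera("wrist"); cv2.imwrite("pics/w2.png",c["frame"][:,:,::-1])
s=bot.read_state(); print(s["tool_pos"],s["orientation"],s["width"])
E
```

```text
time: 1.97
tool_pos: [0.4626, 0.3223, 0.378]
orientation: [0.009, 1.0, 0.001, 0.002]
force: [-0.3, -0.2, 0.1]
width: 0.087
finger_force: 0.0
time: 2.38
tool_pos: [0.4608, 0.322, 0.2838]
orientation: [0.008, 1.0, -0.001, -0.001]
force: [-0.8, 0.1, -0.6]
width: 0.087
finger_force: 0.0
time: 2.8
tool_pos: [0.4616, 0.3225, 0.2871]
orientation: [0.008, 1.0, 0.001, 0.001]
force: [0.9, 0.3, -0.5]
width: 0.057
finger_force: 0.0
time: 3.22
tool_pos: [0.4613, 0.3223, 0.2863]
orientation: [0.008, 1.0, 0.0, 0.0]
force: [0.1, -0.6, 0.1]
width: 0.0238
finger_force: 0.5
[0.46126127 0.32223008 0.28622076] [ 8.00363571e-03  9.99967970e-01 -2.40151820e-05  2.19245001e-06] 0.019882640118469512
```

View pics/w2.png

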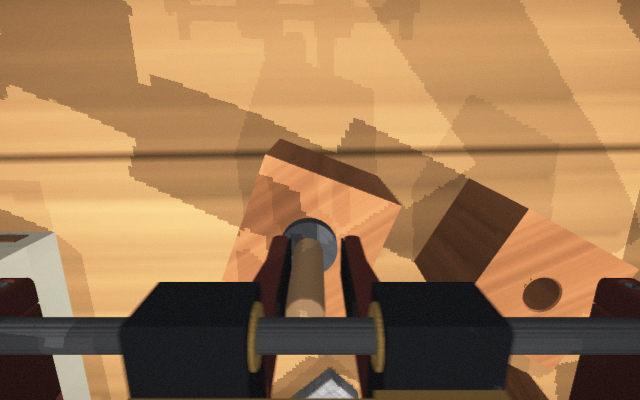

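The handle sits centred between the pads. I'll finish closing, lift clear of the rack, and carry the tool to the left of the case for a close look.

```bash
python3 -m crank '[[0,0,0,0],[0,0,0,0],[0,0,0,0],[0,0,0,0],[0,0,0,0]]' 0 45 && python3 -m crank '[[0,0,-0.5,0],[0,0,-0.9,0],[0,0,-1,0],[0,0,-1,0],[0,0,-1,0]]' && python3 -m crank '[[0,-0.3,-0.6,0],[0,-0.7,0,0],[0,-1,0,0],[0,-1,0,0],[0,-1,0,0]]' && python3 -m crank '[[0,-1,0,0],[0,-1,0,0],[0,-1,0,0],[0,-1,0,0],[0,-0.8,0,0]]' && python3 -m crank '[[0,-0.4,0,0],[0,-0.2,0,0],[0,0,0,0],[0,0,0,0],[0,0,0,0]]'
python3 - <<'E'
from cell import bot,viewer
import cv2
c=viewer.camera("wrist"); cv2.imwrite("pics/w3.png",c["frame"][:,:,::-1])
s=bot.read_state(); print(s["tool_pos"],s["orientation"],s["width"])
E
```

```text
time: 3.68
tool_pos: [0.4613, 0.3223, 0.2861]
orientation: [0.008, 1.0, -0.0, -0.0]
force: [-1.3, -0.9, -1.1]
width: 0.015
finger_force: 45.0
time: 4.1
tool_pos: [0.4611, 0.3222, 0.3981]
orientation: [0.008, 1.0, 0.0, 0.0]
force: [-0.1, -0.6, -0.2]
width: 0.0152
finger_force: 45.0
time: 4.52
tool_pos: [0.4594, 0.2214, 0.4123]
orientation: [0.008, 1.0, 0.0, 0.001]
force: [1.5, 1.0, -0.5]
width: 0.0154
finger_force: 45.0
time: 4.93
tool_pos: [0.4574, 0.1008, 0.4121]
orientation: [0.008, 1.0, -0.0, 0.0]
force: [1.0, 0.5, -0.4]
width: 0.0155
finger_force: 45.0
time: 5.35
tool_pos: [0.4576, 0.0881, 0.4113]
orientation: [0.008, 1.0, 0.0, 0.0]
force: [-0.1, -0.1, -1.0]
width: 0.0155
finger_force: 45.0
[0.45758716 0.08809572 0.41123416] [7.50613393e-03 9.99971823e-01 9.97149257e-05 3.56438904e-05] 0.015388242780318126
```

View pics/w3.png

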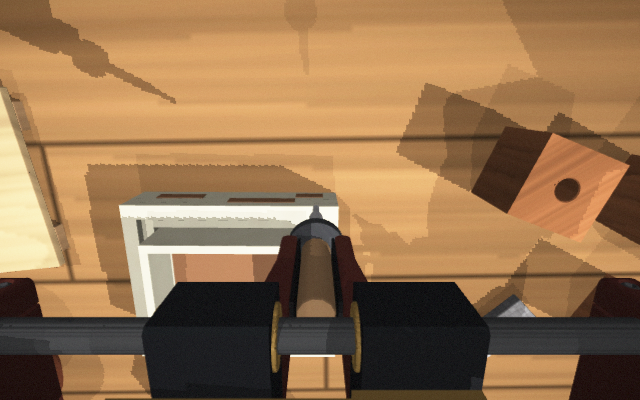

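The near rim's outer top edge runs from (120,206) to (339,204), the mould's near wall top lies at about row 246-254, and the tip shows at (316,206).

```bash
python3 - <<'E'
from h import *
from cell import viewer
import cv2
w=viewer.camera("wrist")
print("rimR,L",ray(w,(120,206),.055),ray(w,(339,204.5),.055),"bot",ray(w,(339,192),0))
print("tip",ray(w,(316,206),.135))
print("mould wall",ray(w,(200,246),.086),ray(w,(200,254),.086))
f=w["frame"]
print(f[195:262,200].mean(1).astype(int).tolist())
# predicted from current case estimate
k,s=np.cos(-.022),np.sin(-.022)
for name,p in dict(rimR=(-.09,-.11,.055),rimL=(-.09,.11,.055),rin=(-.075,-.0,.055),mo=(-.06,0,.086),mi=(-.052,0,.086)).items():
    P=[.5697+k*p[0]-s*p[1],-.0048+s*p[0]+k*p[1],p[2]]; print(name,np.round(P,4),proj(w,[P]))
c=f[180:300,100:380]; cv2.imwrite("pics/w3c.png",cv2.resize(c,None,fx=2.8,fy=2.8,interpolation=cv2.INTER_CUBIC)[:,:,::-1])
E
```

```text
rimR,L [ 0.48210612 -0.10840244  0.055     ] [0.48381173 0.11142085 0.055     ] bot [0.48535919 0.11498294 0.        ]
tip [0.46056523 0.08854848 0.135     ]
mould wall [ 0.51335345 -0.02150639  0.086     ] [ 0.52155333 -0.02237702  0.086     ]
[53, 52, 71, 105, 112, 111, 111, 113, 109, 112, 156, 246, 247, 247, 247, 246, 240, 241, 241, 240, 240, 237, 186, 185, 182, 159, 183, 186, 183, 186, 186, 182, 153, 114, 111, 110, 115, 113, 109, 112, 109, 112, 114, 111, 110, 112, 111, 113, 110, 108, 132, 233, 245, 246, 245, 246, 245, 245, 240, 145, 143, 145, 147, 144, 146, 145, 146]
rimR [ 0.4773 -0.1128  0.055 ] [[114.80501593 201.46902636]]
rimL [0.4821 0.1072 0.055 ] [[334.74585584 202.96464274]]
rin [ 0.4947 -0.0032  0.055 ] [[225.82382338 216.42559302]]
mo [ 0.5097 -0.0035  0.086 ] [[218.74810238 242.15317696]]
mi [ 0.5177 -0.0037  0.086 ] [[219.33360214 249.99859696]]
```

View pics/w3c.png

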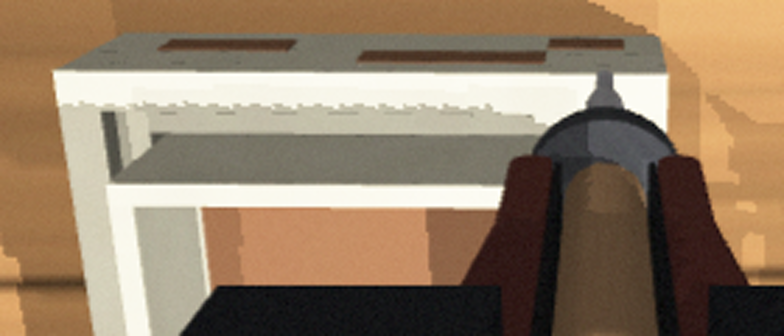

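```bash
python3 -m crank '[[-0.5,-0.2,0,0],[-0.5,-0.2,0.3,0],[-0.5,-0.2,0.6,0],[-0.38,-0.19,0.6,0],[0,0,0.6,0]]' && python3 -m crank '[[0,0,0.4,0],[0,0,0.15,0],[0,0,0,0],[0,0,0,0],[0,0,0,0]]'
python3 - <<'E'
from cell import bot,viewer
import cv2,numpy as np
R=lambda f,x,y,w,h,k:cv2.resize(f[y:y+h,x:x+w],None,fx=k,fy=k,interpolation=cv2.INTER_CUBIC)[:,:,::-1]
w=viewer.camera("wrist")["frame"]; s=viewer.camera("side")["frame"]
cv2.imwrite("pics/w4.png",np.vstack([R(w,120,150,320,120,2.5),R(s,270,160,160,60,5)[:300]]))
s=bot.read_state(); print(s["tool_pos"],s["orientation"],s["width"])
E
```

```text
time: 5.87
tool_pos: [0.5068, 0.0663, 0.3583]
orientation: [0.008, 1.0, 0.0, 0.001]
force: [-0.4, -0.2, -0.3]
width: 0.015
finger_force: 45.0
time: 6.28
tool_pos: [0.5045, 0.067, 0.3457]
orientation: [0.008, 1.0, 0.0, 0.001]
force: [0.3, 0.7, -0.5]
width: 0.0153
finger_force: 45.0
[0.50439335 0.06694812 0.34578068] [7.87034120e-03 9.99968727e-01 9.38283910e-05 7.70790049e-04] 0.015316666647854584
```

View pics/w4.png

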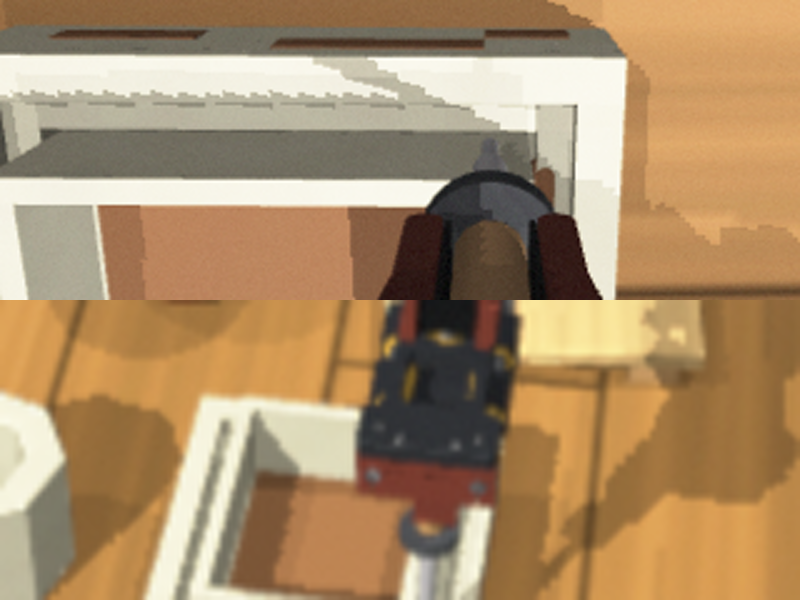

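The tip shows at (315,205) in the wrist frame, the near rim's outer edge at row 173, and the groove floor meets the mould face at about row 202. I'll check the relation numerically.

```bash
python3 - <<'E'
from h import *
from cell import viewer
w=viewer.camera("wrist")
g=lambda u,v,z:print(np.round(ray(w,(u/2.5+120,v/2.5+150),z),4))
g(488,138,.0695)
for a in [(0,56,.055),(627,57,.055),(300,104,.055),(300,131,.045),(300,179,.086),(300,205,.086),(577,104,.055),(534,131,.045)]: g(*a)
E
```

```text
[0.5071 0.0668 0.0695]
[ 0.4822 -0.0865  0.055 ]
[0.4856 0.1109 0.055 ]
[0.4993 0.0068 0.055 ]
[0.5112 0.0038 0.045 ]
[0.5137 0.0121 0.086 ]
[0.5218 0.0115 0.086 ]
[0.5006 0.0953 0.055 ]
[0.5124 0.0821 0.045 ]
```

```bash
python3 -m crank '[[0,0,0.3,0],[0,0,0.3,0],[0,0,0.2,0],[0,0,0.08,0],[0,0,0,0]]' && python3 -m crank '[[0,-0.08,0,0],[0,-0.13,0,0],[0,-0.13,0,0],[0,-0.13,0,0],[0,-0.13,0,0]]' && python3 -m crank '[[0,-0.13,0,0],[0,-0.13,0,0],[0,-0.13,0,0],[0,-0.13,0,0],[0,-0.13,0,0]]'
```

```text
time: 6.85
tool_pos: [0.5039, 0.0668, 0.322]
orientation: [0.008, 1.0, -0.0, -0.001]
force: [0.2, -0.3, -0.9]
width: 0.0152
finger_force: 45.0
time: 7.27
tool_pos: [0.504, 0.0514, 0.3231]
orientation: [0.008, 1.0, 0.0, 0.0]
force: [-0.4, -0.2, -0.1]
width: 0.0151
finger_force: 45.0
time: 7.68
tool_pos: [0.5037, 0.0352, 0.3229]
orientation: [0.008, 1.0, -0.0, 0.0]
force: [-0.9, -0.4, -1.0]
width: 0.0154
finger_force: 45.0
```

```bash
(python3 -m crank '[[0,-0.13,0,0],[0,-0.13,0,0],[0,-0.13,0,0],[0,-0.13,0,0],[0,-0.13,0,0]]' && python3 -m crank '[[0,-0.13,0,0],[0,-0.13,0,0],[0,-0.13,0,0],[0,-0.13,0,0],[0,-0.13,0,0]]' && python3 -m crank '[[0,-0.13,0,0],[0,-0.13,0,0],[0,-0.13,0,0],[0,-0.13,0,0],[0,-0.13,0,0]]') | grep -E "pos|^force"
```

```text
tool_pos: [0.5034, 0.019, 0.3229]
force: [0.3, -0.0, -1.3]
tool_pos: [0.5032, 0.0027, 0.3229]
force: [-0.2, -0.1, -0.1]
tool_pos: [0.5029, -0.0135, 0.3229]
force: [0.9, -0.6, -0.6]
```

```bash
(python3 -m crank '[[0,-0.13,0,0],[0,-0.13,0,0],[0,-0.13,0,0],[0,-0.13,0,0],[0,-0.13,0,0]]' && python3 -m crank '[[0,-0.13,0,0],[0,-0.13,0,0],[0,-0.13,0,0],[0,-0.13,0,0],[0,-0.13,0,0]]' && python3 -m crank '[[0,-0.13,0,0],[0,-0.13,0,0],[0,-0.13,0,0],[0,-0.06,0,0],[0,0,0,0]]' && python3 -m crank '[[0,0,0,0],[0,0,0,0],[0,0,0,0],[0,0,0,0],[0,0,0,0]]') | grep -E "pos|^force"
python3 - <<'E'
from cell import viewer
import cv2
w=viewer.camera("wrist")["frame"]
cv2.imwrite("pics/w5.png",cv2.resize(w[130:270,180:500],None,fx=2.5,fy=2.5)[:,:,::-1])
E
```

```text
tool_pos: [0.5026, -0.0298, 0.3229]
force: [-0.4, 0.5, -0.5]
tool_pos: [0.5024, -0.046, 0.3229]
force: [-0.6, -0.4, -0.5]
tool_pos: [0.5022, -0.0573, 0.3229]
force: [1.3, -0.3, -0.4]
tool_pos: [0.5022, -0.0568, 0.3229]
force: [-0.6, -0.2, -0.6]
```

View pics/w5.png

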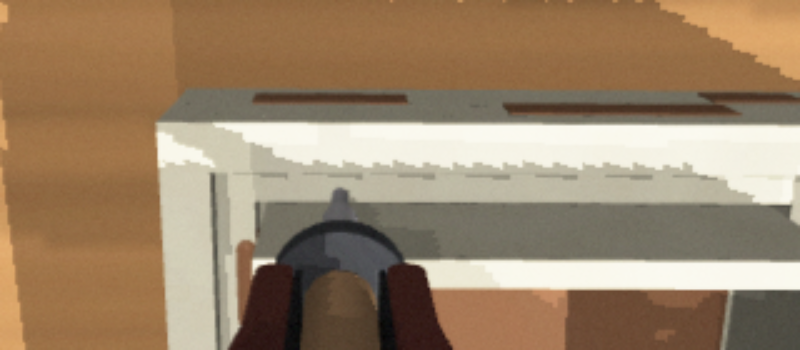

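The tip is in the groove 58 mm right of the middle, so I'll run 12 mm further, then lift and carry the tool back to the rack.

```bash
(python3 -m crank '[[0,-0.12,0,0],[0,-0.12,0,0],[0,-0.12,0,0],[0,-0.12,0,0],[0,0,0,0]]' && python3 -m crank '[[0,0,0,0],[0,0,-0.4,0],[0,0,-0.8,0],[0,0,-1,0],[0,0,-1,0]]' && python3 -m crank '[[0,0,-0.6,0],[0.1,0.5,0,0],[0.2,0.9,0,0],[0.2,1,0,0],[0.2,1,0,0]]' && python3 -m crank '[[0.2,1,0,0],[0.2,1,0,0],[0.2,1,0,0],[0.2,1,0,0],[0.2,1,0,0]]' &&  python3 -m crank '[[0.2,1,0,0],[0,1,0,0],[0,1,0,0],[0,1,0,0],[0,1,0,0]]' && python3 -m crank '[[0,0.9,0,0],[0,0.7,0,0],[0,0.4,0,0],[0,0,0,0],[0,0,0,0]]' && python3 -m crank '[[0,0,0,0],[0,0,0,0],[0,0,0,0],[0,0,0,0],[0,0,0,0]]')| grep -E "pos|^force|ori"
```

```text
tool_pos: [0.502, -0.0695, 0.3229]
orientation: [0.008, 1.0, -0.0, 0.0]
force: [0.6, -0.2, -0.2]
tool_pos: [0.5018, -0.0688, 0.4042]
orientation: [0.008, 1.0, 0.0, -0.001]
force: [-0.0, 0.2, -0.3]
tool_pos: [0.4849, 0.0177, 0.4174]
orientation: [0.009, 1.0, 0.0, -0.0]
force: [0.0, 0.9, 0.4]
tool_pos: [0.4616, 0.1435, 0.4172]
orientation: [0.008, 1.0, -0.0, -0.001]
force: [0.8, -0.6, 0.1]
tool_pos: [0.4587, 0.2686, 0.4171]
orientation: [0.008, 1.0, -0.0, -0.001]
force: [0.1, -1.1, -1.1]
tool_pos: [0.46, 0.3169, 0.4172]
orientation: [0.007, 1.0, -0.001, -0.001]
force: [-0.1, 0.1, -0.0]
tool_pos: [0.4608, 0.3163, 0.4181]
orientation: [0.008, 1.0, 0.0, 0.0]
force: [0.7, 0.5, -0.4]
```

```bash
(python3 -m crank '[[-0.02,0.24,0,0],[0,0,0,0],[0,0,0.5,0],[0,0,0.7,0],[0,0,0.7,0]]' && python3 -m crank '[[0,0,0.3,0],[0,0,0.3,0],[0,0,0.4,0],[0,0,0.5,0],[0,0,0.5,0]]' && python3 -m crank '[[0,0,0.5,0],[0,0,0.4,0],[0,0,0.2,0],[0,0,0.2,0],[0,0,0,0]]')| grep -E "pos|^force|ori"
```

```text
tool_pos: [0.4614, 0.3231, 0.3704]
orientation: [0.008, 1.0, 0.0, 0.001]
force: [0.1, 0.3, -1.6]
tool_pos: [0.4616, 0.323, 0.3204]
orientation: [0.008, 1.0, 0.0, 0.001]
force: [0.3, 0.8, -0.3]
tool_pos: [0.4612, 0.3227, 0.2873]
orientation: [0.008, 1.0, -0.0, -0.0]
force: [0.3, -0.4, -0.2]
```

Back at the pick-up pose with no contact force. I'll release, retreat, and check the tool numerically from the wrist image.

```bash
(python3 -m crank '[[0,0,0.05,0],[0,0,0,0],[0,0,0,0],[0,0,0,0],[0,0,0,0]]' 87 && python3 -m crank '[[0,0,0,0],[0,0,0,0],[0,0,0,0],[0,0,0,0],[0,0,0,0]]' && python3 -m crank '[[0,0,-0.4,0],[0,0,-0.8,0],[0,0,-1,0],[0,0,-1,0],[0,0,-0.8,0]]' && python3 -m crank '[[0,-0.4,-0.4,0],[0,-0.8,-0.2,0],[0,-0.6,0,0],[0,0,0,0],[0,0,0,0]]')| grep -E "pos|^force|wid"
python3 - <<'E'
from h import *
from cell import viewer
import cv2
c=viewer.camera("wrist"); f=c["frame"]; cv2.imwrite("pics/w6.png",f[:,:,::-1])
p=proj(c,[[.4625,.322,.15],[.4625,.322,.088]]);print(p)
# collar: bluish-dark pixels near predicted
h=f.astype(int); m=((h[:,:,2]>h[:,:,0]+3)); 
u,v=p[1].astype(int); print(u,v)
yy,xx=np.nonzero(m[v-60:v+60,u-60:u+60]); print(len(xx),xx.min()+u-60,xx.max()+u-60,yy.min()+v-60,yy.max()+v-60)
E
```

```text
tool_pos: [0.4614, 0.3229, 0.2871]
force: [-0.2, -0.2, -1.1]
width: 0.0454
tool_pos: [0.4613, 0.3228, 0.2867]
force: [-0.4, -0.0, 0.5]
width: 0.0785
tool_pos: [0.4614, 0.3228, 0.3891]
force: [-0.0, 0.0, -0.1]
width: 0.0871
tool_pos: [0.4604, 0.2766, 0.4012]
force: [-0.4, 0.6, -0.0]
width: 0.0874
[[380.82935403 214.63374621]
 [368.04127747 192.06483149]]
368 192
303 352 411 177 248
```

The collar spans columns 352-388 as expected for a seated collar. Next I move to the mould's left wall by the near-left corner, with the fingers closing across that wall.

```bash
(python3 -m crank '[[-0.2,-0.5,0,0],[-0.4,-1,0,0],[-0.4,-1,0,0],[-0.4,-1,0,0],[-0.4,-1,0,0]]' && python3 -m crank '[[-0.4,-1,0,0],[-0.4,-1,0,0],[-0.3,-0.9,0.3,0],[-0.14,-0.57,0.6,0],[0,0,0.9,0]]' && python3 -m crank '[[0,0,0.9,0],[0,0,0.8,0],[0,0,0.5,0],[0,0,0,0],[0,0,0,0]]'&& python3 -m crank '[[0,0,0,0],[0,0,0,0],[0,0,0,0],[0,0,0,0],[0,0,0,0]]')| grep -E "pos|^force|wid"
python3 - <<'E'
from h import *
from cell import viewer
import cv2
c=viewer.camera("wrist"); f=c["frame"]
cv2.imwrite("pics/w7.png",cv2.resize(f[100:400,120:520],None,fx=2,fy=2)[:,:,::-1])
E
```

```text
tool_pos: [0.5042, 0.1632, 0.4011]
force: [0.2, 0.3, -0.4]
width: 0.087
tool_pos: [0.5349, 0.0747, 0.3573]
force: [0.2, 0.7, -0.5]
width: 0.0869
tool_pos: [0.5333, 0.077, 0.3008]
force: [-0.0, -0.3, 0.3]
width: 0.0872
tool_pos: [0.5335, 0.0774, 0.3023]
force: [0.4, -0.2, 0.1]
width: 0.0876
```

View pics/w7.png

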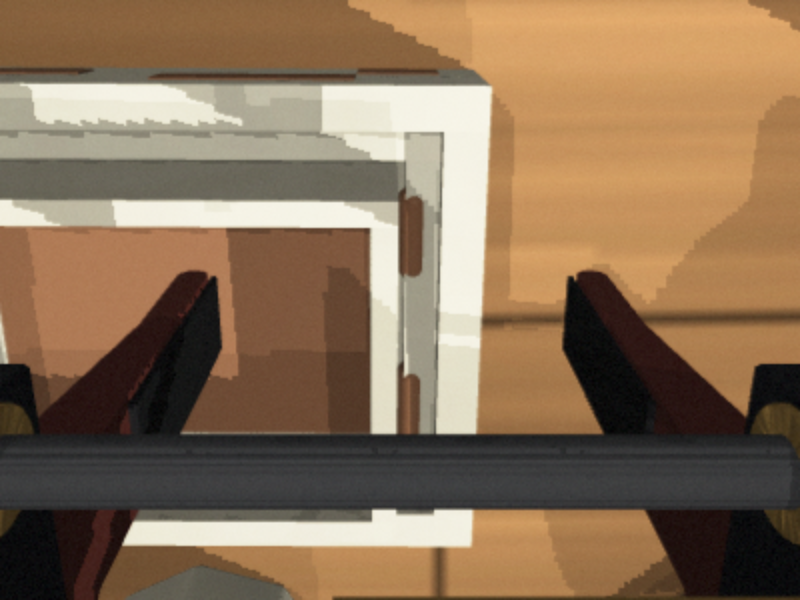

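The left wall (crop columns 370-400) lies midway between the fingertips (217 and 566), and the mould's near-left corner is at (400,200). I'll descend and pinch.

```bash
python3 - <<'E'
from h import *
from cell import viewer
c=viewer.camera("wrist"); print(ray(c,(320,200),.086),ray(c,(305,214),.086))
E
(python3 -m crank '[[0,-0.04,0.4,0],[0,0,0.6,0],[0,0,0.6,0],[0,0,0.5,0],[0,0,0.3,0]]' && python3 -m crank '[[0,0,0,0],[0,0,0,0],[0,0,0,0],[0,0,0,0],[0,0,0,0]]' 0 60&& python3 -m crank '[[0,0,0,0],[0,0,0,0],[0,0,0,0],[0,0,0,0],[0,0,0,0]]' &&  python3 -m crank '[[0,0,0,0],[0,0,0,0],[0,0,0,0],[0,0,0,0],[0,0,0,0]]')| grep -E "pos|force|wid"
```

```text
[0.51456598 0.08037745 0.086     ] [0.52303179 0.07141412 0.086     ]
tool_pos: [0.5335, 0.0763, 0.2402]
force: [2.0, 0.2, 1.3]
width: 0.0868
finger_force: 0.8
tool_pos: [0.5334, 0.0763, 0.2422]
force: [1.3, -1.5, 0.0]
width: 0.0575
finger_force: 0.9
tool_pos: [0.5335, 0.0763, 0.2418]
force: [2.4, -2.3, -0.0]
width: 0.024
finger_force: 1.4
tool_pos: [0.5336, 0.0762, 0.2418]
force: [3.0, -4.0, 1.5]
width: 0.0075
finger_force: 60.6
```

```bash
(python3 -m crank '[[0,0,-0.08,0],[0,0,-0.08,0],[0,0,-0.08,0],[0,0,-0.08,0],[0,0,-0.08,0]]' && python3 -m crank '[[0,0,-0.06,0],[0,0,-0.06,0],[0,0,-0.06,0],[0,0,-0.06,0],[0,0,-0.06,0]]')| grep -E "pos|force|wid|ori"
python3 - <<'E'
from h import *
from cell import viewer,bot
import cv2
s=viewer.camera("side"); cv2.imwrite("pics/s7.png",s["frame"][:,:,::-1])
print(bot.read_state()["wrist_torque"])
E
```

```text
tool_pos: [0.5323, 0.076, 0.25]
orientation: [0.008, 1.0, -0.0, -0.002]
force: [4.0, -5.6, -14.7]
width: 0.0076
finger_force: 62.3
tool_pos: [0.5327, 0.0764, 0.2589]
orientation: [0.008, 1.0, 0.0, -0.001]
force: [0.8, 0.4, -2.4]
width: 0.008
finger_force: 61.3
[ 0.19007233  0.08789301 -0.00796791]
```

Force is back to about the mould's weight with the grip up 17 mm. I'll measure how far each corner rose by matching patches against the first side image.

```bash
python3 - <<'E'
from h import *
from cell import viewer
import cv2
s=viewer.camera("side"); a=cv2.imread("pics/side0.png"); b=s["frame"][:,:,::-1]
k,sn=np.cos(-.017),np.sin(-.017)
W=lambda p:[.571+k*p[0]-sn*p[1],-.0005+sn*p[0]+k*p[1],p[2]]
G=lambda im:cv2.resize(cv2.cvtColor(im,cv2.COLOR_BGR2GRAY),None,fx=8,fy=8,interpolation=cv2.INTER_CUBIC)
A,B=G(a),G(np.ascontiguousarray(b))
def match(n,p,r=7,m=9):
    p0=proj(s,[W(p)])[0]; p1=proj(s,[W((p[0],p[1],p[2]+.015))])[0]
    u,v=(p0*8+4).astype(int); R,M=r*8,(r+m)*8
    q=cv2.matchTemplate(B[v-M:v+M,u-M:u+M],A[v-R:v+R,u-R:u+R],cv2.TM_CCOEFF_NORMED)
    _,mx,_,l=cv2.minMaxLoc(q); print(n,p0.round(1),"shift",(np.array(l)-m*8)/8,"score",round(mx,3),"15mm=",(p1-p0).round(2))
for n,p in dict(FR=(.056,-.076,.086),NR=(-.056,-.076,.086),FL=(.056,.076,.086),farmid=(.056,0,.086),rightmid=(0,-.076,.086),caseFR=(.085,-.105,.055),caseFL=(.085,.105,.055)).items(): match(n,p)
E
```

```text
FR [319.2 179.8] shift [ 0.25 -3.5 ] score 0.687 15mm= [-0.07 -3.86]
NR [357.8 183.9] shift [9.    2.375] score 0.52 15mm= [ 0.22 -3.87]
FL [309.5 217.7] shift [ 0.5   -3.875] score 0.953 15mm= [-0.15 -3.85]
farmid [314.5 198. ] shift [-2.75  7.5 ] score 0.971 15mm= [-0.11 -3.86]
rightmid [338.4 181.8] shift [6.875 9.   ] score 0.412 15mm= [ 0.07 -3.87]
caseFR [311.4 179.9] shift [-0.375 -0.125] score 0.954 15mm= [-0.12 -3.74]
caseFL [297.2 232.1] shift [-0.125  0.125] score 0.993 15mm= [-0.24 -3.72]
```

All visible corners rose almost level (far right about 13.6 mm), so the 60 N grip kept the mould from tilting. I'll ease the grip in place so the far-right corner can swing back down onto its seat while the near-left corner stays held up.

```bash
cat > m.py <<'E'
from h import *
from cell import viewer,bot
import cv2
s=viewer.camera("side"); a=cv2.imread("pics/side0.png"); b=s["frame"][:,:,::-1]
k,sn=np.cos(-.017),np.sin(-.017)
W=lambda p:[.571+k*p[0]-sn*p[1],-.0005+sn*p[0]+k*p[1],p[2]]
G=lambda im:cv2.resize(cv2.cvtColor(im,cv2.COLOR_BGR2GRAY),None,fx=8,fy=8,interpolation=cv2.INTER_CUBIC)
A,B=G(a),G(np.ascontiguousarray(b))
def match(n,p,r=7,m=9):
    p0=proj(s,[W(p)])[0]; u,v=(p0*8+4).astype(int); R,M=r*8,(r+m)*8
    q=cv2.matchTemplate(B[v-M:v+M,u-8*(r+3):u+8*(r+3)],A[v-R:v+R,u-R:u+R],cv2.TM_CCOEFF_NORMED)
    _,mx,_,l=cv2.minMaxLoc(q); print(n,"rise mm",round((m*8-l[1])/8*3.9,1),"dx px",l[0]/8-3,"score",round(mx,3))
for n,p in dict(FR=(.056,-.076,.086),FL=(.056,.076,.086)).items(): match(n,p); match(n,p,5)
st=bot.read_state(); print(st["time"],st["tool_pos"],st["force"].round(2),st["wrist_torque"].round(3),st["width"],st["finger_force"])
E
python3 m.py; for i in 1; do
python3 -m crank '[[0,0,0,0],[0,0,0,0],[0,0,0,0],[0,0,0,0],[0,0,0,0]]' - 25 >/dev/null; python3 m.py
python3 -m crank '[[0,0,0,0],[0,0,0,0],[0,0,0,0],[0,0,0,0],[0,0,0,0]]' - 14 >/dev/null; python3 m.py; done
```

```text
FR rise mm 13.7 dx px 0.125 score 0.681
FR rise mm 15.1 dx px 0.375 score 0.734
FL rise mm 15.1 dx px 0.375 score 0.946
FL rise mm 15.1 dx px 0.375 score 0.937
20.95 [0.53319921 0.0766269  0.2593237 ] [-0.58  0.5  -2.1 ] [ 0.252  0.091 -0.004] 0.007888575217884934 61.28607049584389
FR rise mm 13.7 dx px -0.125 score 0.682
FR rise mm 15.1 dx px 0.25 score 0.731
FL rise mm 15.6 dx px 0.375 score 0.942
FL rise mm 15.6 dx px 0.25 score 0.931
21.4167 [0.53332648 0.07637083 0.2591581 ] [ 0.03  0.37 -3.36] [ 0.177  0.108 -0.032] 0.007850868814782194 27.550579123198986
FR rise mm 13.7 dx px -0.125 score 0.681
FR rise mm 15.1 dx px 0.25 score 0.732
FL rise mm 15.6 dx px 0.375 score 0.942
FL rise mm 15.6 dx px 0.25 score 0.931
21.8833 [0.5333574  0.07632735 0.25918375] [-0.22  0.01 -2.14] [0.232 0.1   0.063] 0.007929225509104108 17.557639880105853
```

```bash
python3 -m crank '[[0,0,-0.06,0],[0,0,-0.04,0],[0,0,0,0],[0,0,0,0],[0,0,0,0]]' - 11 >/dev/null; python3 m.py
python3 -m crank '[[0,0,0,0],[0,0,0,0],[0,0,0,0],[0,0,0,0],[0,0,0,0]]' - 9 >/dev/null; python3 m.py
python3 -m crank '[[0,0,0,0],[0,0,0,0],[0,0,0,0],[0,0,0,0],[0,0,0,0]]' - 7.5 >/dev/null; python3 m.py
```

```text
FR rise mm 17.6 dx px 0.0 score 0.659
FR rise mm 18.0 dx px 0.25 score 0.727
FL rise mm 18.0 dx px 0.375 score 0.922
FL rise mm 18.0 dx px 0.25 score 0.91
22.35 [0.5333295  0.07633792 0.26169883] [-0.83 -0.22 -2.7 ] [ 0.2    0.078 -0.014] 0.007903103117782879 14.729943769052625
FR rise mm 17.1 dx px 0.0 score 0.657
FR rise mm 17.6 dx px 0.25 score 0.721
FL rise mm 17.6 dx px 0.375 score 0.925
FL rise mm 17.6 dx px 0.25 score 0.914
22.8167 [0.53335534 0.07633851 0.26166789] [-0.48  0.01 -3.07] [0.173 0.121 0.012] 0.008217871782861411 12.527856957167387
FR rise mm 16.6 dx px 0.0 score 0.661
FR rise mm 17.1 dx px 0.25 score 0.722
FL rise mm 18.0 dx px 0.375 score 0.921
FL rise mm 18.0 dx px 0.375 score 0.908
23.2833 [0.53334517 0.07633792 0.26168501] [ 0.08  0.78 -2.07] [ 0.184  0.114 -0.002] 0.007742693384112592 9.79457245208323
```

```bash
python3 -m crank '[[0,0,0,0],[0,0,0,0],[0,0,0,0],[0,0,0,0],[0,0,0,0]]' - 6.5 >/dev/null; python3 m.py
python3 -m crank '[[0,0,0,0],[0,0,0,0],[0,0,0,0],[0,0,0,0],[0,0,0,0]]' - 5.5 >/dev/null; python3 m.py
```

```text
FR rise mm 4.9 dx px 0.0 score 0.874
FR rise mm 5.4 dx px 0.125 score 0.853
FL rise mm 15.6 dx px 0.5 score 0.937
FL rise mm 15.6 dx px 0.5 score 0.924
23.75 [0.53335586 0.07633667 0.26167747] [-0.15  0.22 -3.16] [ 0.218  0.093 -0.002] 0.009240349217325639 8.089194931089878
FR rise mm 1.5 dx px -0.125 score 0.972
FR rise mm 1.0 dx px -0.25 score 0.974
FL rise mm 14.6 dx px 0.5 score 0.935
FL rise mm 14.1 dx px 0.375 score 0.919
24.2167 [0.53339424 0.07633795 0.26170226] [-0.18 -0.46 -1.86] [0.206 0.032 0.011] 0.009857593560035833 7.069032900617458
```

The far-right corner is back down (about 1 mm up) while the held corner is about 20 mm up. I'll raise slightly more for margin and hold.

```bash
python3 -m crank '[[0,0,-0.04,0],[0,0,-0.04,0],[0,0,-0.04,0],[0,0,0,0],[0,0,0,0]]' >/dev/null; python3 m.py
python3 -m crank '[[0,0,0,0],[0,0,0,0],[0,0,0,0],[0,0,0,0],[0,0,0,0]]' >/dev/null; python3 m.py
python3 - <<'E'
from h import *
from cell import viewer
import cv2
c=viewer.camera("wrist"); f=c["frame"]; cv2.imwrite("pics/w8.png",f[:,:,::-1])
# near-left top corner of mould: expected pixel of outer corner for rises
k,s=np.cos(-.017),np.sin(-.017)
for z in(.086,.096,.106,.112):
    x,y=-.06,.08; print(z,proj(c,[[.571+.0027+k*x-s*y,-.0005+s*x+k*y,z]])[0].round(1))
for u in(230,250,270): print(u,f[100:260:3,u].mean(1).astype(int).tolist())
E
```

```text
FR rise mm 0.0 dx px -0.25 score 0.98
FR rise mm 0.0 dx px -0.375 score 0.984
FL rise mm 15.6 dx px 0.5 score 0.92
FL rise mm 15.6 dx px 0.5 score 0.9
24.6833 [0.53342857 0.07639978 0.26479439] [-0.29 -0.04 -2.44] [ 0.225 -0.041  0.03 ] 0.00999730394482237 7.380936650591821
FR rise mm 0.0 dx px -0.25 score 0.98
FR rise mm 0.0 dx px -0.375 score 0.985
FL rise mm 15.6 dx px 0.5 score 0.928
FL rise mm 15.6 dx px 0.5 score 0.913
25.15 [0.53336174 0.07634926 0.26468519] [ 1.8   0.9  -3.14] [ 0.336 -0.013  0.091] 0.010316704399490362 7.34778496577178
0.086 [323.4 222.9]
0.096 [323.9 230.4]
0.106 [324.5 238.8]
0.112 [324.8 244.4]
230 [101, 104, 104, 103, 105, 105, 103, 101, 98, 98, 100, 99, 98, 99, 98, 51, 101, 154, 165, 169, 168, 168, 168, 169, 167, 168, 147, 168, 168, 167, 164, 166, 106, 107, 107, 107, 106, 108, 105, 107, 108, 107, 107, 107, 110, 106, 114, 168, 191, 189, 189, 189, 90, 87]
250 [98, 101, 106, 103, 103, 104, 104, 98, 102, 101, 100, 97, 103, 99, 101, 48, 89, 188, 234, 233, 233, 234, 172, 167, 170, 173, 153, 165, 172, 171, 169, 168, 118, 107, 107, 107, 111, 108, 104, 111, 108, 108, 108, 107, 109, 110, 107, 166, 167, 187, 187, 185, 172, 74]
270 [103, 104, 102, 106, 105, 107, 105, 103, 102, 101, 99, 103, 102, 100, 99, 52, 99, 189, 233, 231, 232, 230, 231, 230, 231, 221, 157, 170, 173, 170, 171, 169, 162, 109, 109, 107, 108, 105, 107, 106, 106, 105, 106, 113, 106, 110, 110, 169, 169, 168, 167, 171, 183, 91]
```

Step 7 holds: the near-left corner is about 20 mm up and the far-right corner is seated. Now I grip firmly and peel it out.

```bash
(python3 -m crank '[[0,0,0,0],[0,0,0,0],[0,0,0,0],[0,0,0,0],[0,0,0,0]]' - 60; python3 -m crank '[[0,0,0,0],[0,0,0,0],[0,0,-0.05,0],[0,0,-0.1,0],[0,0,-0.1,0]]'; python3 -m crank '[[0,0,-0.15,0],[0,0,-0.15,0],[0,0,-0.2,0],[0,0,-0.2,0],[0,0,-0.3,0]]' )| grep -E "pos|force|wid"; python3 m.py
```

```text
tool_pos: [0.5333, 0.0763, 0.2646]
force: [-0.4, -0.3, -2.2]
width: 0.008
finger_force: 61.6
tool_pos: [0.5333, 0.0764, 0.2711]
force: [0.7, 0.0, -2.3]
width: 0.0077
finger_force: 61.6
tool_pos: [0.5332, 0.0763, 0.2963]
force: [0.4, -0.8, -2.7]
width: 0.0078
finger_force: 61.6
FR rise mm 35.1 dx px -0.625 score 0.369
FR rise mm 2.9 dx px -3.0 score 0.336
FL rise mm 10.7 dx px 0.375 score 0.477
FL rise mm 3.4 dx px 0.0 score 0.601
26.5 [0.53379771 0.07635646 0.29784807] [ 0.83 -0.57 -0.66] [0.179 0.085 0.018] 0.007661274103151217 61.6521679982543
```

```bash
(python3 -m crank '[[0,0,-0.5,0],[0,0,-0.7,0],[0,0,-0.8,0],[0,0,-0.8,0],[0,0,-0.7,0]]'; python3 -m crank '[[0.05,-0.15,-0.3,0],[0.1,-0.3,0,0],[0.15,-0.5,0,0],[0.2,-0.65,0,0],[0.2,-0.7,0,0]]'; python3 -m crank '[[0.2,-0.7,0,0],[0.2,-0.7,0,0],[0.2,-0.7,0,0],[0.2,-0.7,0,0],[0.2,-0.7,0,0]]'; python3 -m crank '[[0.2,-0.7,0,0],[0.2,-0.7,0,0],[0.2,-0.7,0,0],[0.2,-0.7,0,0],[0.2,-0.7,0,0]]'; python3 -m crank '[[0.2,-0.7,0,0],[0.2,-0.7,0,0],[0.2,-0.7,0,0],[0.2,-0.7,0,0],[0.2,-0.6,0,0]]'; python3 -m crank '[[0.15,-0.4,0,0],[0.1,-0.25,0,0],[0,-0.1,0,0],[0,0,0,0],[0,0,0,0]]';python3 -m crank '[[0,0,0,0],[0,0,0,0],[0,0,0,0],[0,0,0,0],[0,0,0,0]]' )| grep -E "pos|force|wid"
python3 - <<'E'
from h import *
from cell import viewer,bot
import cv2
s=viewer.camera("side"); t=viewer.camera("top")
cv2.imwrite("pics/s9.png",s["frame"][:,:,::-1]);cv2.imwrite("pics/t9.png",t["frame"][:,:,::-1])
# board pixels in first pictures, via side camera (independent of the top one)
a=cv2.imread("pics/side0.png")[110:190,330:430]; h=cv2.cvtColor(a,cv2.COLOR_BGR2HSV)
m=((h[...,2]>190)&(h[...,1]<140)&(h[...,0]>15)).astype(np.uint8); n,l,st,_=cv2.connectedComponentsWithStats(m); i=1+st[1:,4].argmax()
ys,xs=np.nonzero(l==i); mid=(xs.min()+xs.max())/2+330,(ys.min()+ys.max())/2+110
print(st[i],mid,"board ctr",ray(s,mid,.024))
print(proj(s,[[.467,-.330,.024],[.467,-.338,.024]]))
# look at tool patch vs start in side
b=s["frame"][:,:,::-1]; a=cv2.imread("pics/side0.png")
for n,(x,y) in dict(tool=(363,295),bowl=(307,145),small=(264,200),brush=(275,295)).items():
    q=cv2.matchTemplate(np.ascontiguousarray(b[y-30:y+30,x-30:x+30]),a[y-16:y+16,x-16:x+16],cv2.TM_CCOEFF_NORMED)
    _,mx,_,l=cv2.minMaxLoc(q); print(n,np.array(l)-14,round(mx,3))
E
```

```text
tool_pos: [0.5333, 0.0763, 0.385]
force: [0.8, -0.1, -2.9]
width: 0.0075
finger_force: 61.6
tool_pos: [0.5137, 0.0179, 0.3894]
force: [-0.3, -0.4, -2.5]
width: 0.0077
finger_force: 61.6
tool_pos: [0.487, -0.0696, 0.3893]
force: [0.9, 0.1, -2.4]
width: 0.0075
finger_force: 61.6
tool_pos: [0.4604, -0.1565, 0.3893]
force: [0.2, 0.1, -2.1]
width: 0.0079
finger_force: 61.6
tool_pos: [0.434, -0.241, 0.3893]
force: [0.0, 0.3, -2.6]
width: 0.0078
finger_force: 61.6
tool_pos: [0.4292, -0.258, 0.3907]
force: [-0.3, -0.8, -3.0]
width: 0.0077
finger_force: 61.6
tool_pos: [0.4293, -0.2581, 0.391]
force: [-0.0, 0.2, -2.7]
width: 0.0077
finger_force: 61.6
[  17   16   64   47 2692] (np.float64(378.5), np.float64(149.0)) board ctr [ 0.4688851  -0.31643048  0.024     ]
[[379.39549399 146.42909726]
 [379.57885976 144.89689283]]
tool [0 1] 0.928
bowl [0 0] 0.995
small [0 0] 0.994
brush [0 0] 0.999
```

```bash
python3 -c "
from cell import job,bot
print(bot.read_state()['qvel'].round(3)); print(job.job_done())"
```

```text
[-0.002  0.001  0.001  0.     0.    -0.002]
the job is handed in; nothing more can be done
None
```

The job is handed in, with no verdict returned: seam run done and tool back in its rack; the first lift broke the mould loose almost level, so I let the far-right corner swing back onto its seat with near-left held about 20 mm up, then lifted it out and held it still over the ware board.

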